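# Clamp a gouge in the sharpening jig to the first slip of the clutch screw

### The arm

A 6-joint arm with a two-finger parallel gripper is mounted at the origin on a cart in front of the work surface, level with it; the furniture and walls round the work are solid. World frame = base frame: x ahead of the robot, y to its left, z up, the work surface at z = 0. Lengths are in mm, angles in rad, forces in N, time in s.
With the tool pointing down it reaches from about 350 to 875 mm from the base axis. Payload 15.5 kg.
Tool frame: the origin (TCP) lies midway between the tips of the shut fingers; the grasp point (between the pads) lies 19 mm behind it; z points along the fingers, y is the line along which they close (so a half turn about z gives the same grasp; the last joint's range is limited). The gripper opens to 85 mm and grips with 20 to 120 N. Pads are 22 mm wide; open, the fingers measure 114 mm over their backs; the gripper's body (76 mm by 85 mm) begins 54 mm behind the grasp point. The pads swing forward as they close: fully open they stand 13 mm farther back than shut.
Start: joints at [1.169, 0.494, 1.345, -0, 1.302, -0.096], TCP at [188.751, 595.818, 231.277] pointing down, gripper open.
Joint ranges: [-2.91, 2.91], [-0.82, 2.16], [0.22, 2.67], [-1.22, 4.37], [0.12, 2.79], [-3.08, 3.08]. Speed limits (rad/s): [1.89, 1.89, 2.57, 3.01, 3.01, 3.01].

### API

Orientations are given as a unit quaternion [w, x, y, z].
In Python, from bench import manip gives the robot as it stands.
- The arm moves only by the shell command python3 -m handwheel 'ROWS'. ROWS is JSON, a list of rows, each an object with "gripper": the opening, from 0 (shut) to 1 (fully open); "translation": the shift along the tool's x, y, z in m, a list of three; "spin": the turn about the tool's z in units of 8 degrees (1.0 is 8 degrees). In form: [{"gripper": gripper, "translation": [dx, dy, dz], "spin": spin}, ...]. A call has exactly 5 rows; each row is the pose to reach, as a shift and turn from the pose commanded when the call began, along the tool's axes at that moment; what a row does not reach only later rows make up. A row lasts 1/10 s, in which the tool goes at most 50 mm and 8.59 degrees, less where a joint would pass 70% of its speed; a pose out of reach is approached as far as the arm can. A call with a gripper value outside its range is refused whole. The fingers move at their own pace and stop on an object; the grip force is fixed at half the most. Time passes only in rows, so rows that repeat a pose let the fingers close, or fill a call up. It gives the time, the measured TCP pose, the force and the opening at its end, in the units of the state.
- manip.get_state(): the state, without advancing time (a new reading comes with each control period).
- manip.read_camera(name): name is "scene" or "top"; returns a dict with "frame" (400x640x3 uint8, blue, green, red), "z_map" (400x640 float32, mm along the optical axis (not along the pixel's ray), 0 where there is no reading), "intrinsics" (3x3 intrinsics, pixels), "eye" and "rotation" of the camera in the world. Camera axes: x right, y down, z forward; pixel columns grow to the right and rows downward; lengths in mm; the calibration is good to about 2 mm. A picture is of the moment at which its call begins.
- manip.hand_in(): hands the job in, once; it reports no verdict.
The state is a dict: "time_s": time; "qpos": joint angles; "qd": joint speeds; "tau": joint torques, N m; "tcp_pos": TCP position; "orientation": TCP orientation; "contact_force": force on the tool from outside, world axes, zero at the start; "wrist_torque": the same for the moment, N m; "gripper_width": opening from 0.0 (shut) to 1.0 (fully open).
Only numpy, scipy, OpenCV 4.12 (cv2) and the standard library are available. Lean on these libraries where they do the work, as an engineer would, in place of code of your own. Each camera call takes 0.05 s, during which the arm holds its last target. There are 200 camera calls.

### The job

Set the carving gouge in the sharpening jig for honing: lay it in with the butt of its handle on the rear rest and its blade under the clamp, and push it in gently until its cutting edge is home against the stop at the far end. Then tighten the clamp by turning the thumbscrew cap clockwise just until its clutch first slips; stop there, because driving it on squeezes the thin blade too hard, and let go with the gouge still straight and home against the stop. Leave the oilstone box, the wax tin and the tea glass where they are.

Things in the scene. Friction and masses are not known exactly. Their poses are not given: they have to be found in the camera images.
- jig: sharpening jig, fixed on the bench: wooden base board 250 x 84 x 16 mm (its middle is 8 mm along +x of the origin) carrying, along +x, a rear rest, a steel bridge with the clamp screw, and a stop. Origin on the bench top under the jig's centre line; +x is the way the gouge goes in (rear rest towards stop), +z up. The stop face is 99.4 mm along +x.
- rear_rest (a point): top of the jig's rear rest, 32 mm above the bench, 76 mm along -x from the jig's origin: a small flat-topped wooden block with a cork facing, 14 mm long (along x) and 24 mm wide, narrower than the handle; the underside of the handle's butt lies on it. Axes as the jig's.
- bridge_rib (a point): middle of the steel anvil under the bridge, 60 mm along +x from the jig's origin, 35.9 mm above the bench: the blade lies on its two rounded cross ribs. The bridge is 20 mm long (51 to 71 mm along x); its opening is 25 mm wide and reaches up to 64 mm above the bench, less the clamp pad; its crossbar is 46 mm wide, top at 75 mm, with a brass bush to 79 mm. Axes as the jig's.
- stop: projection stop of the jig: upright steel flag 26 mm wide, from 21 to 47 mm above the bench, rigid. Origin on the middle of the face that the cutting edge meets, 36 mm above the bench; axes as the jig's. With the gouge home, gouge_edge lies at this origin, within about a millimetre.
- clamp_screw: clamp screw with its brass pad, 13 mm across, at 61 mm along +x in the jig. Origin: middle of the pad's underside, 46 to 48 mm above the bench at the start. Turning the cap clockwise (seen from above) lowers it by 20 mm a turn (3.2 mm a radian). It stays where it is left. With the gouge home, the pad meets the blade when it is about 42 mm above the bench.
- cap_mid (a point): middle of the thumbscrew cap, on its vertical axis at half its height: a fluted aluminium cylinder 33 mm across, 24 mm tall, 72 mm above the pad's underside (118 to 120 mm above the bench at the start); it sinks with the screw. Directly under it is a brass collar 25 mm across and 6 mm tall, then the bare spindle, 10 mm thick, down to the bridge. A grip of 25 N turns it.
- cap_top (a point): top of the cap, 12 mm above cap_mid. It drives the screw through a friction clutch. Turning free takes 0.18 N m; once the pad touches, this climbs within about 0.4 rad to 0.30 N m (38 N on the blade) and the clutch slips: cap turns, screw stands. Driven on, it drags harder: 28 N more squeeze per radian; over 55 N is too much. Read the torque while turning: at rest the thread's friction hides it.
- gouge: the loose carving gouge, the long one lying by itself near the jig: dark turned handle and steel blade, 198 mm long in all, 83 g. Origin on the underside near the middle of its length.
- gouge_grip (a point): point on the axis of the handle where it is best gripped, 14 mm above its underside, 121.4 mm behind the cutting edge, 15 mm ahead of the centre of mass; the handle is 27 mm wide here. +x along the gouge towards its edge, +z up as it lies. The handle reaches from 76 mm behind this point to 46 mm ahead, then a 12 mm ferrule to 71 mm, then the blade, 6 mm wide, 14 mm at the edge.
- gouge_edge (a point): middle of the cutting edge, 4 mm above the level of the handle's underside as the gouge lies; axes as gouge_grip. The blade's underside is 2 mm (at the edge) to 4 mm (under the clamp) above the level of the handle's underside, its top 7 mm (at the edge) to 10 mm (under the clamp).
- stone_box: bystander: closed dark wooden oilstone box, 74 x 178 x 50 mm, origin under its middle.
- wax_tin: bystander: open round tin of wax, 61 mm across, 18 mm tall, origin under its middle.
- tea_glass: bystander: glass tumbler, 85 mm across, 90 mm tall, origin under its middle.

How it is judged (in metres and radians):
On the way, in this order (a step that is already met when the one before it is completed fails the run):
1. the gouge lies in the jig, straight, its edge home against the stop, the clamp not yet on it (x of gouge_edge in the frame of stop between -0.002 and 0.0015 m and y of gouge_edge in the frame of stop between -0.006 and 0.006 m and z of gouge_edge in the frame of stop between -0.0035 and 0.0035 m and angle between the x axis of gouge_edge and the x axis of jig, either way round below 0.07 rad and contact force between clamp_screw and gouge below 1 N), for 0.2 s.
2. the clamp has been screwed down on the blade until its clutch slipped (contact force between clamp_screw and gouge above 30 N), for 0.2 s.
At the end, for the whole second after the job is handed in: the gouge rests in the jig with its cutting edge within 2 mm of the stop face (6 mm sideways, 3.5 mm in height), straight within 4 degrees, and is clamped with 30 to 55 N: the clutch was brought to about its first slip (38 N) and driven no more than about 0.6 rad past it (x of gouge_edge in the frame of stop between -0.002 and 0.0015 m and y of gouge_edge in the frame of stop between -0.006 and 0.006 m and z of gouge_edge in the frame of stop between -0.0035 and 0.0035 m and angle between the x axis of gouge_edge and the x axis of jig, either way round below 0.07 rad and contact force between clamp_screw and gouge between 30 and 55 N and linear speed of gouge below 0.05 m/s); the robot touches nothing.
It fails at once if the thumbscrew is driven on past the first slip until the blade is squeezed with more than 57 N (contact force between clamp_screw and gouge above 57 N).
It fails at once if the cutting edge is driven into the stop with more than 25 N (contact force between stop and gouge above 25 N).
It fails at once if the oilstone box, the wax tin or the tea glass is moved by more than 15 mm (distance of any of stone_box, wax_tin, tea_glass from where it was at the start of the episode above 0.015 m).
It also fails if it takes over 72 s, if anything falls off the work surface, if the arm or the gripper's body presses on something with over 40 N, if the wrist force passes 120 N, or if a joint passes its speed limit or range.

## Working session

There is one attempt and no reset: what is moved stays moved. The work goes in short steps, Python scripts to look and compute and a shell command to move; the robot and the scene stay as the last step left them, time stands still between calls to the robot, and variables do not carry over. Pictures are saved under pics/ and viewed, on a budget of 10 in all, crops included, one or two more only if the job needs it, and the job is handed in when it is done.

```bash
ls; mkdir -p pics
cat > h.py <<'E'
import numpy as np, cv2
from bench import manip
def pts(c):
    K=np.array(c["intrinsics"]);R=np.array(c["rotation"]);e=np.array(c["eye"])
    z=c["z_map"];v,u=np.mgrid[:400,:640]
    d=np.stack([(u-K[0,2])/K[0,0],(v-K[1,2])/K[1,1],np.ones_like(z)],-1)
    P=(d*z[...,None])@R.T+e; P[z==0]=np.nan
    return P
E
python3 - <<'E'
from h import *
s=manip.get_state();print(s)
for n in("scene","top"):
    c=manip.read_camera(n);cv2.imwrite(f"pics/{n}0.png",c["frame"]);print(n,c["eye"],c["rotation"],c["intrinsics"])
    np.savez(f"{n}0.npz",P=pts(c),f=c["frame"])
E
```

```text
pics
{'time_s': 0.0, 'qpos': array([ 1.16855101e+00,  4.94178119e-01,  1.34612138e+00,  5.62213726e-06,
        1.30249922e+00, -9.55198781e-02]), 'qd': array([-0.00081664,  0.00105592, -0.0010372 , -0.00058918, -0.0016218 ,
        0.00253657]), 'tau': array([-1.16375806e-03, -8.82174182e+01, -3.83856118e+01, -1.93280821e-04,
        1.02622522e-02, -1.57284796e-05]), 'tcp_pos': array([188.57942959, 595.50018748, 230.70670697]), 'orientation': array([-1.51166245e-04,  1.52762952e-01,  9.88262676e-01, -5.83784655e-04]), 'contact_force': array([-0.44822432, -0.03370298,  0.87427393]), 'wrist_torque': array([ 0.03271381, -0.06018047,  0.00459225]), 'gripper_width': 0.996982119915602}
scene [  32.70977962 -281.59114068  728.44117091] [-0.34263635  0.81115864 -0.43228142  0.19430587] [[363.252083     0.         322.57955364]
 [  0.         363.252083   197.87568973]
 [  0.           0.           1.        ]]Traceback (most recent call last):
  File "<stdin>", line 5, in <module>
  File "h.py", line 7, in pts
    P=(d*z[...,None])@R.T+e; P[z==0]=np.nan
      ~~~~~~~~~~~~~~~^~~~
ValueError: matmul: Input operand 1 has a mismatch in its core dimension 0, with gufunc signature (n?,k),(k,m?)->(n?,m?) (size 4 is different from 3)
```

```bash
sed -i 's/R=np.array(c\["rotation"\])/R=Rot.from_quat(np.array(c["rotation"])[[1,2,3,0]]).as_matrix()/; 1a from scipy.spatial.transform import Rotation as Rot' h.py
python3 - <<'E'
from h import *
for n in("scene","top"):
    c=manip.read_camera(n);cv2.imwrite(f"pics/{n}0.png",c["frame"]);print(n,c["eye"],c["rotation"])
    P=pts(c);np.savez(f"{n}0.npz",P=P,f=c["frame"]);print(P[::80,::100].round().tolist())
E
```

```text
scene [  32.70977962 -281.59114068  728.44117091] [-0.34263635  0.81115864 -0.43228142  0.19430587]
[[[670.0, 1699.0, 268.0], [1073.0, 1701.0, 181.0], [1685.0, 1702.0, 50.0], [2792.0, 1751.0, -194.0], [2981.0, 920.0, -99.0], [2877.0, 181.0, 45.0], [2979.0, -361.0, 112.0]], [[515.0, 1693.0, -13.0], [919.0, 1702.0, -173.0], [1385.0, 1484.0, -294.0], [1529.0, 832.0, -167.0], [2963.0, 800.0, -718.0], [2837.0, 1.0, -445.0], [2987.0, -579.0, -341.0]], [[340.0, 1700.0, -341.0], [734.0, 1697.0, -589.0], [600.0, 549.0, 3.0], [783.0, 285.0, 3.0], [1926.0, 321.0, -738.0], [2307.0, -230.0, -736.0], [2690.0, -790.0, -732.0]], [[135.0, 1685.0, -707.0], [421.0, 1312.0, -737.0], [368.0, 301.0, 1.0], [512.0, 88.0, 2.0], [592.0, -143.0, 79.0], [808.0, -344.0, 1.0], [1890.0, -848.0, -731.0]], [[-72.0, 1237.0, -718.0], [66.0, 22.0, 355.0], [378.0, 509.0, -653.0], [335.0, -41.0, -2.0], [445.0, -222.0, 17.0], [558.0, -397.0, 24.0], [1381.0, -893.0, -744.0]]]
top [ 440.36947645   84.51812771 1274.80136623] [-0.040221    0.70948117 -0.70211973  0.04523974]
[[[1293.0, 1173.0, -267.0], [1299.0, 839.0, -268.0], [1562.0, 628.0, -730.0], [1575.0, 190.0, -740.0], [1582.0, -253.0, -742.0], [1586.0, -696.0, -738.0], [1588.0, -1136.0, -730.0]], [[1191.0, 1475.0, -740.0], [1195.0, 1044.0, -736.0], [1202.0, 616.0, -741.0], [1207.0, 184.0, -740.0], [1034.0, -172.0, -272.0], [1219.0, -685.0, -743.0], [1224.0, -1120.0, -740.0]], [[840.0, 1443.0, -740.0], [766.0, 840.0, -348.0], [700.0, 411.0, -0.0], [703.0, 144.0, -2.0], [706.0, -125.0, -2.0], [714.0, -403.0, -22.0], [870.0, -1099.0, -740.0]], [[504.0, 1416.0, -745.0], [495.0, 817.0, -337.0], [486.0, 404.0, -4.0], [489.0, 140.0, -2.0], [491.0, -123.0, -1.0], [494.0, -387.0, 0.0], [530.0, -1083.0, -746.0]], [[180.0, 1386.0, -745.0], [191.0, 956.0, -688.0], [281.0, 394.0, -1.0], [283.0, 137.0, -1.0], [286.0, -121.0, 2.0], [288.0, -381.0, -1.0], [204.0, -1057.0, -733.0]]]
```

View pics/scene0.png

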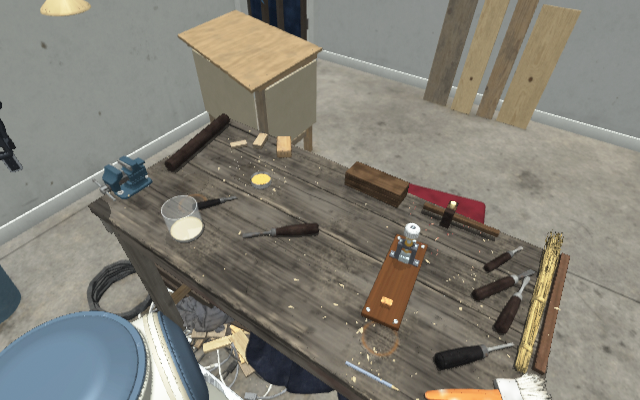

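View pics/top0.png

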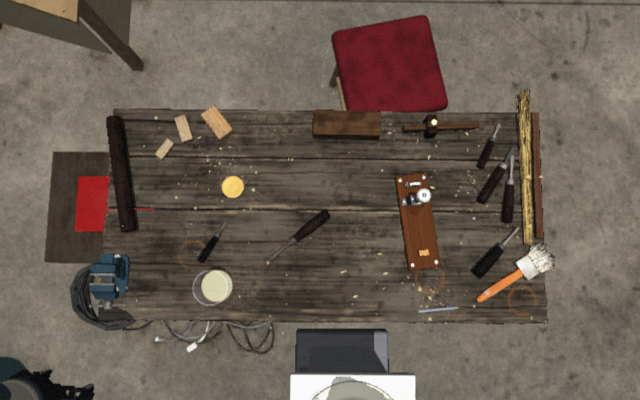

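Run:
```python
from h import *
d=np.load("top0.npz");P=d["P"];f=d["f"]
def box(x0,y0,x1,y1):
    m=np.zeros((400,640),bool);m[y0:y1,x0:x1]=1;return m
Z=P[...,2]
# gouge
m=box(262,205,335,268)&(Z>5)&(Z<45); q=P[m]
c=q[:,:2].mean(0);_,_,vt=np.linalg.svd(q[:,:2]-c);a=vt[0];a*=np.sign(a[1]);t=(q[:,:2]-c)@a
print("gouge n",len(q),"axis",a,np.degrees(np.arctan2(a[1],a[0])),"ends",c+a*t.min(),c+a*t.max(),np.ptp(t), "zmax",q[:,2].max())
s=(q[:,:2]-c)@[-a[1],a[0]]
for lo in np.arange(t.min(),t.max(),15):
    k=(t>=lo)&(t<lo+15)
    if k.any(): print(round(lo-t.min()),k.sum(),s[k].min().round(1),s[k].max().round(1),np.median(q[k,2]).round(1),q[k,2].max().round(1))
# board
hsv=cv2.cvtColor(f,cv2.COLOR_BGR2HSV)
m=box(385,165,450,280)&(Z>9)&(Z<23)
cv2.imwrite("pics/m.png",m*255); q=P[m][:,:2].astype(np.float32)
r=cv2.minAreaRect(q);print("board",r,len(q),np.median(P[m][:,2]))
m=box(385,165,450,280)&(Z>95); q=P[m];print("cap",len(q),q.mean(0),np.median(q,0),q.min(0),q.max(0))
# sections heights along
m=box(385,165,450,280)&(Z>26)&(Z<95);q=P[m]
for b in q[np.argsort(q[:,0])][::6]:print(b.round().tolist(),end=" ")
for nm,b in dict(box=(310,105,385,142),tin=(215,172,250,202),glass=(188,262,238,308)).items():
    q=P[box(*b)&(Z>8)];print(nm,q.min(0),q.max(0))
```

```text
gouge n 592 axis [-0.6208301   0.78394514] 128.37677828377466 ends [573.19413296  52.97084572] [433.96817784 228.77661081] 224.25773925621758 zmax 35.28840237439135
0 1 -10.6 -10.6 5.6 5.6
15 41 -14.0 12.3 26.5 31.9
30 64 -14.8 30.5 26.3 33.6
45 64 -15.2 13.7 24.8 35.3
60 64 -14.8 13.9 24.9 33.9
75 64 -14.6 25.0 23.9 30.0
90 60 -44.1 12.6 21.9 28.5
105 60 -94.2 107.4 18.4 26.5
120 49 -19.6 10.6 18.4 23.3
135 31 -9.5 11.1 15.4 24.5
150 20 -85.6 3.0 10.8 16.0
165 16 -44.0 2.8 9.7 13.0
180 21 -4.8 5.5 8.9 12.8
195 26 -31.2 37.7 7.3 13.3
210 11 -1.8 7.6 11.1 25.8
board ((533.192138671875, -170.55201721191406), (273.79425048828125, 98.22659301757812), 9.975512504577637) 2647 15.1963426923121
cap 161 [ 594.98764969 -157.52120438  127.81520944] [ 594.51769822 -157.22750695  129.29416761] [ 579.83600288 -175.09892445  103.74374852] [ 611.9596896  -142.69452247  134.89698906]
[422.0, -209.0, 34.0] [455.0, -174.0, 31.0] [457.0, -166.0, 32.0] [458.0, -179.0, 30.0] [460.0, -169.0, 30.0] [460.0, -184.0, 32.0] [463.0, -179.0, 34.0] [465.0, -173.0, 35.0] [465.0, -177.0, 29.0] [584.0, -139.0, 74.0] 
[... 205 characters left out ...]
 -147.0, 72.0] [594.0, -142.0, 75.0] [596.0, -142.0, 77.0] [597.0, -145.0, 71.0] [599.0, -150.0, 74.0] [601.0, -149.0, 76.0] [602.0, -137.0, 32.0] [632.0, -144.0, 37.0] [634.0, -148.0, 30.0] [635.0, -157.0, 37.0] [636.0, -138.0, 30.0] [637.0, -133.0, 26.0] [637.0, -164.0, 44.0] [639.0, -158.0, 49.0] [639.0, -156.0, 45.0] box [761.52349318 -66.55353228   8.03808609] [830.25362022 109.43716811  56.77671301]
tin [598.26917179 290.37882934   8.01749988] [658.415884   351.9232535   24.25811391]
glass [329.44939013 309.80262315   8.03135645] [412.95817479 395.63667618  93.75730928][ WARN:0@0.654] global loadsave.cpp:1063 imwrite_ Unsupported depth image for selected encoder is fallbacked to CV_8U.
```

```bash
cat >> h.py <<'E'
def cast(c,uv,z):
    K=np.array(c["intrinsics"]);R=Rot.from_quat(np.array(c["rotation"])[[1,2,3,0]]).as_matrix();e=np.array(c["eye"])
    uv=np.atleast_2d(uv);d=np.c_[(uv-[K[0,2],K[1,2]])/[K[0,0],K[1,1]],np.ones(len(uv))]@R.T
    return e+d*((z-e[2])/d[:,2])[:,None]
def comp(m,seed=None):
    n,l,s,_=cv2.connectedComponentsWithStats(m.astype(np.uint8)); return l==1+np.argmax(s[1:,4])
def line(q):
    vx,vy,x,y=cv2.fitLine(np.float32(q[:,:2]),cv2.DIST_HUBER,0,.5,.01).ravel();return np.array([vx,vy]),np.array([x,y])
E
python3 - <<'E'
from h import *
c=manip.read_camera("top");P=pts(c);f=c["frame"];Z=P[...,2];hsv=cv2.cvtColor(f,cv2.COLOR_BGR2HSV).astype(int)
W=np.zeros((400,640),bool);W[205:268,262:335]=1
m=comp(cv2.morphologyEx((W&(Z>4)&(Z<45)).astype(np.uint8),cv2.MORPH_OPEN,np.ones((2,2),np.uint8)))
v,u=np.nonzero(m);q=cast(c,np.c_[u,v],12)[:,:2];a,o=line(q);a*=np.sign(a[1]);t=(q-o)@a
k=t<np.percentile(t,75);a,o=line(q[k]);a*=np.sign(a[1]);t=(q-o)@a;s=(q-o)@[-a[1],a[0]]
print(len(q),a,np.degrees(np.arctan2(a[1],a[0])),"butt",o+a*t.min(),"tip",o+a*t.max(),np.ptp(t))
for lo in np.arange(t.min(),t.max(),15):
    k=(t>=lo)&(t<lo+15); print(round(lo-t.min()),k.sum(),s[k].min().round(1),s[k].max().round(1))
W[:]=0;W[165:280,385:450]=1
m=comp(W&(hsv[...,0]<12)&(hsv[...,1]>110));print(m.sum())
v,u=np.nonzero(m);L,Rr=[],[]
for r in range(185,262,3):
    k=v==r
    if k.sum()>25: L.append([u[k].min()-.5,r]);Rr.append([u[k].max()+.5,r])
for e in(L,Rr):
    q=cast(c,e,16);d,o=line(q);d*=np.sign(d[0]);print(len(e),np.degrees(np.arctan2(d[1],d[0])),"y at x=520",o[1]+(520-o[0])*d[1]/d[0])
q=cast(c,np.c_[u,v],16)[:,:2].astype(np.float32);print(cv2.minAreaRect(q))
# cap: bright low-sat
W[:]=0;W[180:212,405:440]=1
print("cap top pts",np.median(P[W&(Z>124)],0),(W&(Z>124)).sum())
E
```

```text
572 [-0.6516978   0.75847876] 130.66972 butt [561.57556391  66.83404041] tip [433.93153005 215.39260002] 195.8638360153443
0 58 -13.0 14.9
15 62 -13.7 14.5
30 65 -14.4 14.8
45 62 -14.5 14.4
60 62 -14.1 13.7
75 57 -14.5 11.9
90 49 -11.5 10.9
105 49 -12.6 9.1
120 25 -10.6 9.8
135 16 -5.6 0.7
150 17 -6.7 0.6
165 23 -9.1 1.6
180 25 -8.7 2.6
195 2 -5.8 -2.1
1489Traceback (most recent call last):
  File "<stdin>", line 17, in <module>
  File "h.py", line 12, in cast
    uv=np.atleast_2d(uv);d=np.c_[(uv-[K[0,2],K[1,2]])/[K[0,0],K[1,1]],np.ones(len(uv))]@R.T
                                  ~~^~~~~~~~~~~~~~~~
ValueError: operands could not be broadcast together with shapes (1,0) (2,)
```

Run:
```python
from h import *
c=manip.read_camera("top");P=pts(c);f=c["frame"];Z=P[...,2]
W=np.zeros((400,640),bool);W[165:280,385:450]=1
m=comp(cv2.morphologyEx((W&(Z>8)).astype(np.uint8),cv2.MORPH_OPEN,np.ones((3,3),np.uint8)));print(m.sum())
v,u=np.nonzero(m);L,Rr=[],[]
for r in range(205,262,2):
    k=v==r; L.append([u[k].min()-.5,r]);Rr.append([u[k].max()+.5,r])
for e in(L,Rr):
    q=cast(c,e,16);d,o=line(q);d*=np.sign(d[0]);print(len(e),np.degrees(np.arctan2(d[1],d[0])),"y at x=520",o[1]+(520-o[0])*d[1]/d[0])
q=cast(c,np.c_[u,v],16)[:,:2].astype(np.float32);print(cv2.minAreaRect(q))
W[:]=0;W[180:212,405:440]=1
k=W&(Z>115);v,u=np.nonzero(k);print("cap",k.sum(),np.median(P[k],0),cast(c,[[u.mean(),v.mean()]],131),(u.min(),u.max(),v.min(),v.max()))
s=manip.get_state();T=Rot.from_quat(s["orientation"][[1,2,3,0]]).as_matrix();print(T.round(3),s["tcp_pos"],s["time_s"])
```

```text
3061
29 7.85076 y at x=520 -125.77122
29 7.4959016 y at x=520 -211.29698
((543.3386840820312, -165.29220581054688), (249.21739196777344, 85.08728790283203), 7.528754234313965)
cap 151 [ 594.5249607  -157.93925852  129.70038319] [[ 594.71762294 -157.71643083  131.        ]] (np.int64(416), np.int64(430), np.int64(188), np.int64(201))
[[-0.953  0.302 -0.   ]
 [ 0.302  0.953 -0.   ]
 [ 0.    -0.001 -1.   ]] [188.70873886 595.67917465 231.01596347] 0.25
```

```bash
cat > go.py <<'E'
# python3 go.py x y z yaw_y : delta in tool axes (mm) and spin units
import sys
from h import *
s=manip.get_state();T=Rot.from_quat(s["orientation"][[1,2,3,0]]).as_matrix()
y=np.degrees(np.arctan2(T[1,1],T[0,1]))
g=np.array(sys.argv[1:4],float)
if len(g)==3:
    print("d mm",(T.T@(g-s["tcp_pos"])).round(1),"spin",round(-((float(sys.argv[4])-y)/8),2))
print("t %.2f tcp %s yawy %.1f tilt %.2f j6 %.2f F %s M %s w %.3f"%(s["time_s"],s["tcp_pos"].round(1),y,np.degrees(np.arccos(-T[2,2])),s["qpos"][5],s["contact_force"].round(1),s["wrist_torque"].round(3),s["gripper_width"]))
E
R='python3 -m handwheel'
$R '[{"gripper":1,"translation":[-0.451,-0.352,0],"spin":4.1},{"gripper":1,"translation":[-0.451,-0.352,0],"spin":4.1},{"gripper":1,"translation":[-0.451,-0.352,0],"spin":4.1},{"gripper":1,"translation":[-0.451,-0.352,0],"spin":4.1},{"gripper":1,"translation":[-0.451,-0.352,0],"spin":4.1}]'
python3 go.py 512.5 124 80 39.8
```

```text
time_s: 0.75
tcp_pos: [330.9, 388.0, 231.4]
orientation: [0.0, 0.428, 0.904, 0.0]
contact_force: [0.7, -0.1, 0.0]
gripper_width: 0.999
d mm [-319.3  -27.   151.4] spin -0.06
t 0.75 tcp [330.9 388.  231.4] yawy 39.4 tilt 0.02 j6 0.06 F [ 0.7 -0.1  0. ] M [ 0.006 -0.009  0.017] w 0.999
```

```bash
R='python3 -m handwheel'
$R '[{"gripper":1,"translation":[-0.05,-0.004,0],"spin":0},{"gripper":1,"translation":[-0.1,-0.008,0],"spin":0},{"gripper":1,"translation":[-0.15,-0.012,0],"spin":0},{"gripper":1,"translation":[-0.2,-0.016,0],"spin":0},{"gripper":1,"translation":[-0.25,-0.02,0],"spin":0}]'
python3 go.py 512.5 124 80 39.8
```

```text
time_s: 1.25
tcp_pos: [474.6, 183.1, 231.4]
orientation: [0.0, 0.426, 0.905, 0.0]
contact_force: [0.4, 1.2, 0.3]
gripper_width: 1.004
d mm [-69.6  -8.6 151.4] spin -0.02
t 1.25 tcp [474.6 183.1 231.4] yawy 39.6 tilt 0.02 j6 -0.44 F [0.4 1.2 0.3] M [-0.033 -0.043  0.007] w 1.004
```

```bash
R='python3 -m handwheel'
$R '[{"gripper":1,"translation":[-0.03,-0.004,0.035],"spin":0},{"gripper":1,"translation":[-0.055,-0.008,0.07],"spin":0},{"gripper":1,"translation":[-0.07,-0.009,0.11],"spin":0},{"gripper":1,"translation":[-0.07,-0.009,0.15],"spin":0},{"gripper":1,"translation":[-0.07,-0.009,0.15],"spin":0}]'
python3 go.py 512.5 124 2 39.8
python3 - <<'E'
from h import *
for n in("scene","top"):
    c=manip.read_camera(n);np.savez(f"{n}1.npz",P=pts(c))
    f=c["frame"][170:290,200:360] if n=="scene" else c["frame"][190:280,250:370]
    cv2.imwrite(f"pics/{n}1.png",cv2.resize(f,None,fx=4,fy=4,interpolation=2))
E
```

```text
time_s: 1.75
tcp_pos: [508.9, 124.5, 77.5]
orientation: [-0.003, 0.426, 0.905, -0.002]
contact_force: [-0.3, 0.1, 1.1]
gripper_width: 0.997
d mm [-3.   2.9 75.4] spin -0.03
t 1.75 tcp [508.9 124.5  77.5] yawy 39.6 tilt 0.43 j6 -0.56 F [-0.3  0.1  1.1] M [ 0.028 -0.035  0.023] w 0.997
```

View pics/scene1.png

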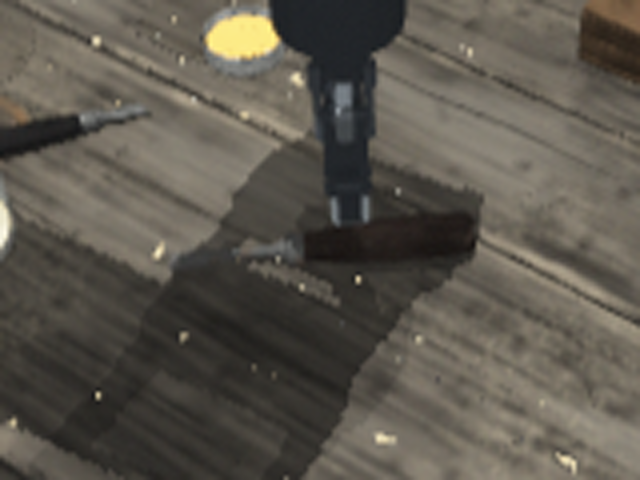

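```bash
R='python3 -m handwheel'
$R '[{"gripper":1,"translation":[-0.003,0.003,0.03],"spin":0},{"gripper":1,"translation":[-0.003,0.003,0.06],"spin":0},{"gripper":1,"translation":[-0.003,0.003,0.0755],"spin":0},{"gripper":1,"translation":[-0.003,0.003,0.0755],"spin":0},{"gripper":1,"translation":[-0.003,0.003,0.0755],"spin":0}]'
python3 go.py 512.5 124 2 39.8
$R '[{"gripper":0.5,"translation":[0,0,0],"spin":0},{"gripper":0.4,"translation":[0,0,0],"spin":0},{"gripper":0.3,"translation":[0,0,0],"spin":0},{"gripper":0.2,"translation":[0,0,0],"spin":0},{"gripper":0.1,"translation":[0,0,0],"spin":0}]'
python3 go.py 512.5 124 2 39.8
```

```text
time_s: 2.35
tcp_pos: [516.7, 125.4, 7.7]
orientation: [0.001, 0.425, 0.905, 0.001]
contact_force: [-0.4, 0.7, 0.0]
gripper_width: 0.998
d mm [ 1.6 -4.2  5.7] spin -0.02
t 2.35 tcp [516.7 125.4   7.7] yawy 39.7 tilt 0.13 j6 -0.57 F [-0.4  0.7  0. ] M [ 0.002 -0.019  0.003] w 0.998
time_s: 2.85
tcp_pos: [515.9, 125.0, 6.5]
orientation: [0.0, 0.426, 0.905, 0.0]
contact_force: [-2.5, -0.8, 15.2]
gripper_width: 0.283
d mm [ 1.4 -3.3  4.5] spin -0.02
t 2.85 tcp [515.9 125.    6.5] yawy 39.6 tilt 0.04 j6 -0.57 F [-2.5 -0.8 15.2] M [-0.137  0.398 -0.023] w 0.283
```

```bash
R='python3 -m handwheel'
$R '[{"gripper":0.1,"translation":[0,0,0],"spin":0},{"gripper":0.1,"translation":[0,0,0],"spin":0},{"gripper":0.1,"translation":[0,0,0],"spin":0},{"gripper":0.1,"translation":[0,0,0],"spin":0},{"gripper":0.1,"translation":[0,0,0],"spin":0}]'
python3 go.py 512.5 124 2 39.8
python3 - <<'E'
from h import *
c=manip.read_camera("scene");f=c["frame"][180:270,220:340]
cv2.imwrite("pics/g.png",cv2.resize(f,None,fx=6,fy=6,interpolation=2))
E
```

```text
time_s: 3.35
tcp_pos: [515.9, 125.0, 6.5]
orientation: [0.0, 0.426, 0.905, 0.0]
contact_force: [-1.8, -0.3, 16.1]
gripper_width: 0.285
d mm [ 1.4 -3.2  4.5] spin -0.02
t 3.35 tcp [515.9 125.    6.5] yawy 39.6 tilt 0.04 j6 -0.57 F [-1.8 -0.3 16.1] M [-0.115  0.423 -0.034] w 0.285
```

View pics/g.png

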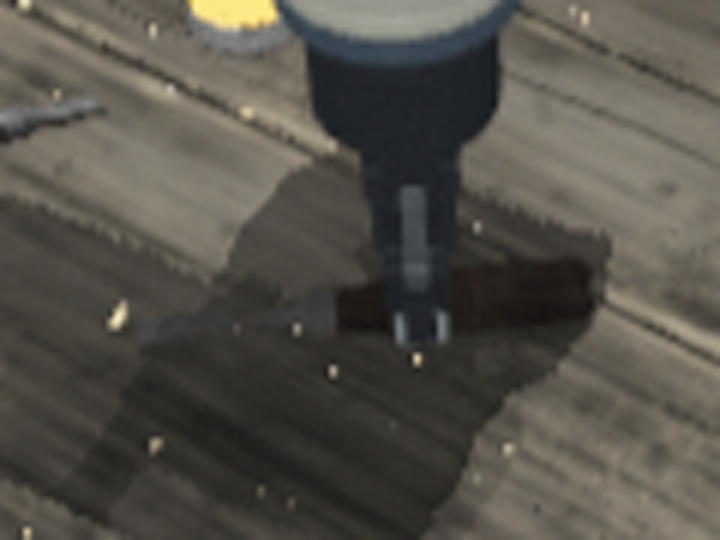

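```bash
R='python3 -m handwheel'
$R '[{"gripper":0.1,"translation":[0,0,-0.005],"spin":0},{"gripper":0.1,"translation":[0,0,-0.015],"spin":0},{"gripper":0.1,"translation":[0,0,-0.03],"spin":0},{"gripper":0.1,"translation":[0,0,-0.05],"spin":0},{"gripper":0.1,"translation":[0,0,-0.07],"spin":0}]'
$R '[{"gripper":0.1,"translation":[0,0,-0.03],"spin":0},{"gripper":0.1,"translation":[0,0,-0.04],"spin":0},{"gripper":0.1,"translation":[0,0,-0.04],"spin":0},{"gripper":0.1,"translation":[0,0,-0.04],"spin":0},{"gripper":0.1,"translation":[0,0,-0.04],"spin":0}]'
python3 go.py 480 -174 130 -82.4
python3 - <<'E'
from h import *
c=manip.read_camera("scene");f=c["frame"][130:250,200:360]
cv2.imwrite("pics/g2.png",cv2.resize(f,None,fx=5,fy=5,interpolation=2))
E
```

```text
time_s: 3.9
tcp_pos: [515.5, 124.9, 76.9]
orientation: [-0.0, 0.426, 0.905, -0.0]
contact_force: [0.2, -0.6, -0.5]
gripper_width: 0.282
time_s: 4.4
tcp_pos: [515.0, 124.9, 114.7]
orientation: [-0.001, 0.426, 0.905, -0.0]
contact_force: [0.2, -0.2, -1.2]
gripper_width: 0.286
d mm [-207.9 -217.6  -15.2] spin 15.25
t 4.40 tcp [515.  124.9 114.7] yawy 39.6 tilt 0.10 j6 -0.57 F [ 0.2 -0.2 -1.2] M [ 0.016  0.013 -0.014] w 0.286
```

View pics/g2.png

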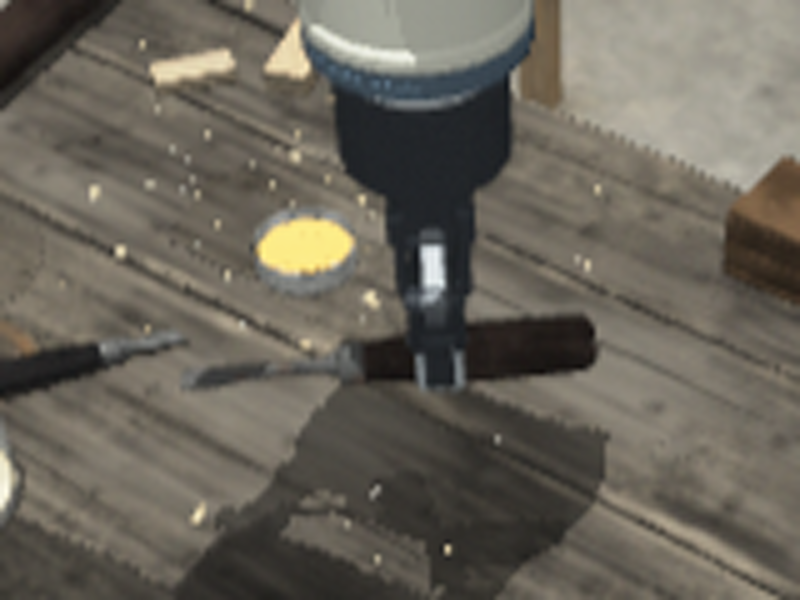

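```bash
R='python3 -m handwheel'
$R '[{"gripper":0.1,"translation":[0,0,-0.03],"spin":1},{"gripper":0.1,"translation":[0,0,-0.06],"spin":2},{"gripper":0.1,"translation":[-0.03,-0.03,-0.06],"spin":3},{"gripper":0.1,"translation":[-0.06,-0.06,-0.06],"spin":4},{"gripper":0.1,"translation":[-0.09,-0.09,-0.06],"spin":5}]'
python3 go.py 446 -178.3 172 -82.4
```

```text
time_s: 4.95
tcp_pos: [503.2, -2.9, 175.2]
orientation: [-0.0, 0.711, 0.703, -0.0]
contact_force: [1.1, -0.3, -1.0]
gripper_width: 0.282
d mm [-176.   -55.2    3.2] spin 10.22
t 4.95 tcp [503.2  -2.9 175.2] yawy -0.7 tilt 0.05 j6 -0.11 F [ 1.1 -0.3 -1. ] M [-0.022  0.024 -0.035] w 0.282
```

```bash
R='python3 -m handwheel'
$R '[{"gripper":0.1,"translation":[-0.02,-0.01,0],"spin":1},{"gripper":0.1,"translation":[-0.04,-0.02,0],"spin":2},{"gripper":0.1,"translation":[-0.06,-0.03,0],"spin":3},{"gripper":0.1,"translation":[-0.08,-0.04,0],"spin":4},{"gripper":0.1,"translation":[-0.1,-0.055,0],"spin":5}]'
python3 go.py 446 -178.3 172 -82.4
```

```text
time_s: 5.45
tcp_pos: [447.7, -102.2, 175.0]
orientation: [-0.0, 0.909, 0.417, -0.0]
contact_force: [-0.3, -0.5, -1.5]
gripper_width: 0.278
d mm [-58.8  48.4   3. ] spin 5.21
t 5.45 tcp [ 447.7 -102.2  175. ] yawy -40.7 tilt 0.05 j6 0.36 F [-0.3 -0.5 -1.5] M [-0.015 -0.028 -0.034] w 0.278
```

```bash
R='python3 -m handwheel'
$R '[{"gripper":0.1,"translation":[-0.012,0.01,0],"spin":1},{"gripper":0.1,"translation":[-0.024,0.02,0],"spin":2},{"gripper":0.1,"translation":[-0.036,0.03,0],"spin":3},{"gripper":0.1,"translation":[-0.048,0.04,0],"spin":4},{"gripper":0.1,"translation":[-0.059,0.048,0],"spin":5.03}]'
$R '[{"gripper":0.1,"translation":[0,0,0.01],"spin":0.2},{"gripper":0.1,"translation":[0,0,0.02],"spin":0.2},{"gripper":0.1,"translation":[0,0,0.03],"spin":0.2},{"gripper":0.1,"translation":[0,0,0.03],"spin":0.2},{"gripper":0.1,"translation":[0,0,0.03],"spin":0.2}]'
python3 go.py 446 -178.3 142 -82.4
python3 - <<'E'
from h import *
for n in("top","scene"):
    c=manip.read_camera(n);np.savez(n+"2.npz",P=pts(c),f=c["frame"],K=c["intrinsics"],r=c["rotation"],e=c["eye"])
    f=c["frame"][170:290,350:480] if n=="top" else c["frame"][200:340,340:460]
    cv2.imwrite(f"pics/{n}2.png",cv2.resize(f,None,fx=4,fy=4,interpolation=2))
a=[cv2.imread(f"pics/{n}2.png") for n in("top","scene")]
h=max(x.shape[0] for x in a);a=[cv2.copyMakeBorder(x,0,h-x.shape[0],0,0,0) for x in a]
i=np.hstack(a);cv2.imwrite("pics/c2.png",cv2.resize(i,None,fx=.79,fy=.79));print(i.shape)
E
```

```text
time_s: 5.95
tcp_pos: [446.1, -178.1, 175.0]
orientation: [-0.0, 0.997, 0.079, -0.001]
contact_force: [-0.5, 0.1, -2.3]
gripper_width: 0.287
time_s: 6.45
tcp_pos: [446.2, -176.9, 145.3]
orientation: [-0.0, 0.998, 0.069, -0.0]
contact_force: [-0.4, -0.7, -0.6]
gripper_width: 0.279
d mm [-0.4  1.3  3.3] spin 0.03
t 6.45 tcp [ 446.2 -176.9  145.3] yawy -82.1 tilt 0.07 j6 0.93 F [-0.4 -0.7 -0.6] M [-0.004  0.018  0.056] w 0.279
(560, 1000, 3)
```

View pics/c2.png

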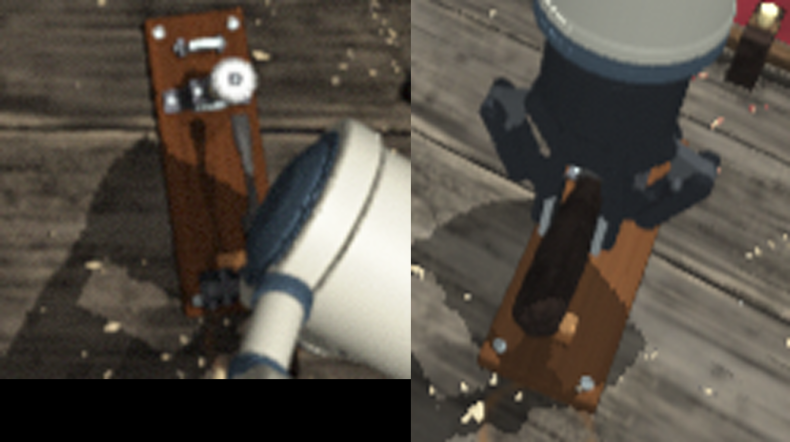

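```bash
cat > blade.py <<'E'
from h import *
import sys
z=float(sys.argv[1]);ymin=int(sys.argv[2]);ymax=int(sys.argv[3])
c=manip.read_camera("top");P=pts(c);Z=P[...,2]
W=np.zeros((400,640),bool);W[ymin:ymax,412:440]=1
m=W&(abs(Z-z)<12);m=comp(m);v,u=np.nonzero(m)
O=np.array([535.2,-166.4]);a=np.array([np.cos(np.radians(7.6)),np.sin(np.radians(7.6))]);n=np.array([-a[1],a[0]])
for r in range(v.min(),v.max()+1):
    k=v==r;q=cast(c,[[u[k].min()-.5,r],[u[k].max()+.5,r]],z)[:,:2]-O
    print(r,(u[k].min(),u[k].max()),"jx %.1f jy %.1f..%.1f mid %.1f"%(q.mean(0)@a,q[1]@n,q[0]@n,q.mean(0)@n),"z",Z[m&(np.arange(400)[:,None]==r)].mean().round(1))
E
python3 blade.py 145 202 240
```

```text
205 (np.int64(426), np.int64(428)) jx 33.3 jy -5.4..1.7 mid -1.9 z 145.8
206 (np.int64(423), np.int64(428)) jx 31.4 jy -5.0..9.0 mid 2.0 z 146.9
207 (np.int64(423), np.int64(428)) jx 29.1 jy -4.7..9.4 mid 2.4 z 146.5
208 (np.int64(423), np.int64(428)) jx 26.7 jy -4.3..9.7 mid 2.7 z 146.0
209 (np.int64(423), np.int64(428)) jx 24.4 jy -4.0..10.1 mid 3.1 z 146.9
210 (np.int64(424), np.int64(428)) jx 21.9 jy -3.6..8.1 mid 2.2 z 146.7
211 (np.int64(424), np.int64(428)) jx 19.5 jy -3.3..8.4 mid 2.6 z 146.8
212 (np.int64(424), np.int64(429)) jx 17.1 jy -5.3..8.8 mid 1.8 z 147.5
213 (np.int64(424), np.int64(429)) jx 14.7 jy -4.9..9.1 mid 2.1 z 146.7
214 (np.int64(424), np.int64(429)) jx 12.4 jy -4.5..9.5 mid 2.5 z 147.8
215 (np.int64(425), np.int64(429)) jx 9.9 jy -4.2..7.5 mid 1.6 z 147.2
216 (np.int64(425), np.int64(429)) jx 7.6 jy -3.9..7.8 mid 2.0 z 148.9
217 (np.int64(425), np.int64(429)) jx 5.3 jy -3.5..8.2 mid 2.3 z 148.9
218 (np.int64(426), np.int64(429)) jx 2.8 jy -3.2..6.2 mid 1.5 z 146.2
219 (np.int64(426), np.int64(429)) jx 0.5 jy -2.8..6.5 mid 1.9 z 148.9
220 (np.int64(426), np.
[... 731 characters left out ...]
(430)) jx -25.5 jy -1.3..5.7 mid 2.2 z 151.4
231 (np.int64(428), np.int64(431)) jx -28.0 jy -3.3..6.0 mid 1.4 z 149.9
232 (np.int64(428), np.int64(431)) jx -30.3 jy -2.9..6.4 mid 1.7 z 150.4
233 (np.int64(428), np.int64(431)) jx -32.6 jy -2.6..6.7 mid 2.1 z 150.0
234 (np.int64(428), np.int64(431)) jx -34.9 jy -2.2..7.1 mid 2.4 z 151.5
235 (np.int64(428), np.int64(431)) jx -37.2 jy -1.9..7.4 mid 2.8 z 154.7
236 (np.int64(428), np.int64(430)) jx -39.4 jy 0.8..7.8 mid 4.3 z 153.4
237 (np.int64(427), np.int64(428)) jx -41.3 jy 5.8..10.4 mid 8.1 z 153.9
238 (np.int64(426), np.int64(429)) jx -43.6 jy 3.8..13.1 mid 8.4 z 153.7
239 (np.int64(426), np.int64(429)) jx -45.9 jy 4.1..13.4 mid 8.8 z 153.3
```

```bash
R='python3 -m handwheel'
$R '[{"gripper":0.1,"translation":[0,0.0018,0.02],"spin":0.05},{"gripper":0.1,"translation":[0,0.0018,0.04],"spin":0.05},{"gripper":0.1,"translation":[0,0.0018,0.06],"spin":0.05},{"gripper":0.1,"translation":[0,0.0018,0.08],"spin":0.05},{"gripper":0.1,"translation":[0,0.0018,0.09],"spin":0.05}]'
$R '[{"gripper":0.1,"translation":[0,0,0.005],"spin":0},{"gripper":0.1,"translation":[0,0,0.01],"spin":0},{"gripper":0.1,"translation":[0,0,0.0135],"spin":0},{"gripper":0.1,"translation":[0,0,0.0135],"spin":0},{"gripper":0.1,"translation":[0,0,0.0135],"spin":0}]'
python3 go.py 446 -178.3 41.5 -82.4
python3 blade.py 42 200 240
python3 - <<'E'
from h import *
c=manip.read_camera("top");np.savez("top3.npz",f=c["frame"],P=pts(c))
f=c["frame"][175:265,375:475]
cv2.imwrite("pics/t3.png",cv2.resize(f,None,fx=6,fy=6,interpolation=2))
E
```

```text
time_s: 7.1
tcp_pos: [446.5, -179.1, 54.9]
orientation: [-0.0, 0.998, 0.065, -0.0]
contact_force: [0.2, -0.4, -0.3]
gripper_width: 0.28
time_s: 7.6
tcp_pos: [446.9, -179.3, 42.6]
orientation: [0.0, 0.998, 0.064, 0.0]
contact_force: [-0.2, -0.1, -0.9]
gripper_width: 0.278
d mm [-0.7 -1.1  1.1] spin -0.03
t 7.60 tcp [ 446.9 -179.3   42.6] yawy -82.6 tilt 0.03 j6 0.94 F [-0.2 -0.1 -0.9] M [ 0.018 -0.047 -0.021] w 0.278
210 (np.int64(416), np.int64(420)) jx 31.9 jy -7.3..5.4 mid -1.0 z 42.3
211 (np.int64(416), np.int64(420)) jx 29.4 jy -7.0..5.8 mid -0.6 z 43.5
212 (np.int64(416), np.int64(420)) jx 26.8 jy -6.6..6.2 mid -0.2 z 42.0
213 (np.int64(416), np.int64(420)) jx 24.3 jy -6.2..6.5 mid 0.2 z 42.2
214 (np.int64(416), np.int64(421)) jx 21.6 jy -8.4..6.9 mid -0.7 z 41.3
215 (np.int64(416), np.int64(421)) jx 19.0 jy -8.0..7.3 mid -0.4 z 43.4
216 (np.int64(417), np.int64(421)) jx 16.3 jy -7.6..5.1 mid -1.3 z 44.2
217 (np.int64(417), np.int64(421)) jx 13.8 jy -7.3..5.5 mid -0.9 z 41.0
218 (np.int64(417), np.int64(421)) jx 11.2 jy -6.9..5.8 mid -0.5 z 45.7
219 (np.int64(417), np.int64(421)
[... 634 characters left out ...]
.int64(421)) jx -14.6 jy -3.1..1.9 mid -0.6 z 44.8
229 (np.int64(420), np.int64(422)) jx -17.3 jy -5.3..2.3 mid -1.5 z 48.2
230 (np.int64(420), np.int64(422)) jx -19.8 jy -4.9..2.7 mid -1.1 z 46.7
231 (np.int64(420), np.int64(422)) jx -22.3 jy -4.5..3.1 mid -0.7 z 48.1
232 (np.int64(420), np.int64(422)) jx -24.8 jy -4.2..3.4 mid -0.4 z 46.6
233 (np.int64(420), np.int64(422)) jx -27.4 jy -3.8..3.8 mid 0.0 z 46.2
234 (np.int64(420), np.int64(421)) jx -29.7 jy -0.9..4.2 mid 1.6 z 45.9
235 (np.int64(421), np.int64(421)) jx -32.4 jy -0.5..2.0 mid 0.8 z 43.5
236 (np.int64(420), np.int64(420)) jx -34.6 jy 2.4..4.9 mid 3.7 z 38.0
237 (np.int64(420), np.int64(420)) jx -37.1 jy 2.8..5.3 mid 4.0 z 44.4
```

View pics/t3.png

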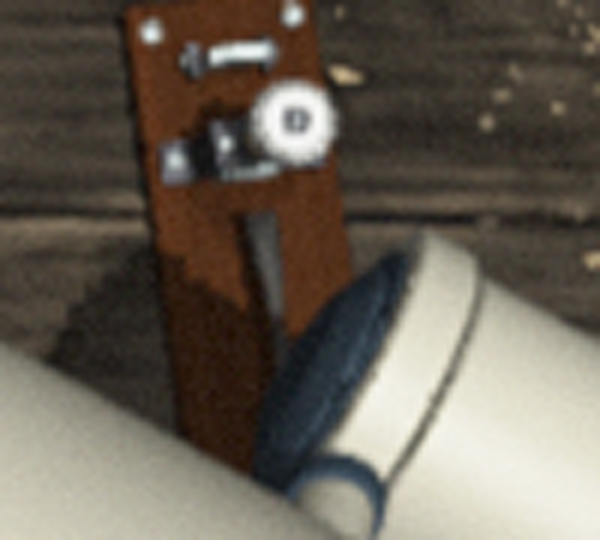

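```bash
R='python3 -m handwheel'
$R '[{"gripper":0.1,"translation":[0.002,-0.0005,0],"spin":0},{"gripper":0.1,"translation":[0.006,-0.0005,0],"spin":0},{"gripper":0.1,"translation":[0.012,-0.0005,0],"spin":0},{"gripper":0.1,"translation":[0.018,-0.0005,0],"spin":0},{"gripper":0.1,"translation":[0.022,-0.0005,0],"spin":0}]'
python3 go.py 446 -178.3 41.5 -82.4
$R '[{"gripper":0.1,"translation":[0.003,0,0],"spin":0},{"gripper":0.1,"translation":[0.006,0,0],"spin":0},{"gripper":0.1,"translation":[0.009,0,0],"spin":0},{"gripper":0.1,"translation":[0.012,0,0],"spin":0},{"gripper":0.1,"translation":[0.015,0,0],"spin":0}]'
python3 go.py 512.9 -169.4 41.5 -82.4
```

```text
time_s: 8.2
tcp_pos: [469.3, -175.9, 42.3]
orientation: [0.0, 0.998, 0.064, 0.0]
contact_force: [-0.1, -0.6, -0.9]
gripper_width: 0.283
d mm [-23.4  -0.6   0.8] spin -0.03
t 8.20 tcp [ 469.3 -175.9   42.3] yawy -82.6 tilt 0.03 j6 0.96 F [-0.1 -0.6 -0.9] M [ 0.039 -0.013  0.048] w 0.283
time_s: 8.7
tcp_pos: [483.5, -174.0, 42.3]
orientation: [-0.0, 0.998, 0.064, -0.0]
contact_force: [-0.4, 0.1, -0.5]
gripper_width: 0.279
d mm [29.7 -0.8  0.8] spin -0.03
t 8.70 tcp [ 483.5 -174.    42.3] yawy -82.6 tilt 0.00 j6 0.98 F [-0.4  0.1 -0.5] M [-0.004 -0.04  -0.014] w 0.279
```

```bash
R='python3 -m handwheel'
$R '[{"gripper":0.1,"translation":[0.004,0,0],"spin":0},{"gripper":0.1,"translation":[0.008,0,0],"spin":0},{"gripper":0.1,"translation":[0.012,0,0.001],"spin":0},{"gripper":0.1,"translation":[0.016,0,0.002],"spin":0},{"gripper":0.1,"translation":[0.018,0,0.002],"spin":0}]'
python3 go.py 512.9 -169.4 38.5 -82.4
```

```text
time_s: 9.2
tcp_pos: [501.6, -171.6, 40.1]
orientation: [-0.0, 0.998, 0.064, 0.0]
contact_force: [-0.0, -0.8, -0.2]
gripper_width: 0.281
d mm [11.5 -0.7  1.6] spin -0.03
t 9.20 tcp [ 501.6 -171.6   40.1] yawy -82.6 tilt 0.00 j6 1.00 F [-0.  -0.8 -0.2] M [ 0.055 -0.053  0.007] w 0.281
```

```bash
R='python3 -m handwheel'
$R '[{"gripper":0.1,"translation":[0.002,0,0],"spin":0},{"gripper":0.1,"translation":[0.004,0,0],"spin":0},{"gripper":0.1,"translation":[0.006,0,0],"spin":0},{"gripper":0.1,"translation":[0.007,0,0],"spin":0},{"gripper":0.1,"translation":[0.007,0,0],"spin":0}]'
python3 go.py 512.9 -169.4 38.5 -82.4
$R '[{"gripper":0.1,"translation":[0,0,0.0003],"spin":0},{"gripper":0.1,"translation":[0,0,0.0006],"spin":0},{"gripper":0.1,"translation":[0,0,0.0009],"spin":0},{"gripper":0.1,"translation":[0,0,0.0011],"spin":0},{"gripper":0.1,"translation":[0,0,0.0011],"spin":0}]'
python3 go.py 512.9 -169.4 38.5 -82.4
```

```text
time_s: 9.7
tcp_pos: [508.2, -170.8, 40.3]
orientation: [0.0, 0.998, 0.064, 0.0]
contact_force: [-0.1, -1.1, -1.2]
gripper_width: 0.28
d mm [ 4.9 -0.8  1.8] spin -0.03
t 9.70 tcp [ 508.2 -170.8   40.3] yawy -82.6 tilt 0.00 j6 1.01 F [-0.1 -1.1 -1.2] M [-0.042  0.003  0.004] w 0.280
time_s: 10.2
tcp_pos: [508.0, -170.8, 39.1]
orientation: [-0.0, 0.998, 0.064, -0.0]
contact_force: [-0.0, -0.6, -0.4]
gripper_width: 0.281
d mm [ 5.  -0.8  0.6] spin -0.03
t 10.20 tcp [ 508.  -170.8   39.1] yawy -82.6 tilt 0.01 j6 1.01 F [-0.  -0.6 -0.4] M [-0.025 -0.047 -0.01 ] w 0.281
```

```bash
R='python3 -m handwheel'
$R '[{"gripper":0.1,"translation":[0.0003,0,0],"spin":0},{"gripper":0.1,"translation":[0.0006,0,0],"spin":0},{"gripper":0.1,"translation":[0.0009,0,0],"spin":0},{"gripper":0.1,"translation":[0.0012,0,0],"spin":0},{"gripper":0.1,"translation":[0.0015,0,0],"spin":0}]'
$R '[{"gripper":0.1,"translation":[0,0,0],"spin":0},{"gripper":0.1,"translation":[0.0001,0,0],"spin":0},{"gripper":0.1,"translation":[0.0002,0,0],"spin":0},{"gripper":0.1,"translation":[0.0003,0,0],"spin":0},{"gripper":0.1,"translation":[0.0005,0,0],"spin":0}]'
```

```text
time_s: 10.7
tcp_pos: [509.6, -170.6, 39.2]
orientation: [0.0, 0.998, 0.064, 0.0]
contact_force: [0.7, -0.5, -1.4]
gripper_width: 0.281
time_s: 11.2
tcp_pos: [510.1, -170.5, 39.2]
orientation: [0.0, 0.998, 0.064, -0.0]
contact_force: [-0.5, -0.2, -0.9]
gripper_width: 0.284
```

```bash
R='python3 -m handwheel'
$R '[{"gripper":0.1,"translation":[0,0,0],"spin":0},{"gripper":0.1,"translation":[0.0001,0,0],"spin":0},{"gripper":0.1,"translation":[0.0002,0,0],"spin":0},{"gripper":0.1,"translation":[0.0003,0,0],"spin":0},{"gripper":0.1,"translation":[0.0005,0,0],"spin":0}]'
```

```text
time_s: 11.7
tcp_pos: [510.6, -170.5, 39.2]
orientation: [0.0, 0.998, 0.064, 0.0]
contact_force: [-0.3, 0.1, -2.0]
gripper_width: 0.282
```

```bash
R='python3 -m handwheel'
$R '[{"gripper":0.1,"translation":[0.0001,0,0],"spin":0},{"gripper":0.1,"translation":[0.0002,0,0],"spin":0},{"gripper":0.1,"translation":[0.0003,0,0],"spin":0},{"gripper":0.1,"translation":[0.0005,0,0],"spin":0},{"gripper":0.1,"translation":[0.0006,0,0],"spin":0}]'
```

```text
time_s: 12.2
tcp_pos: [511.2, -170.4, 39.2]
orientation: [-0.0, 0.998, 0.064, 0.0]
contact_force: [-0.2, 0.7, -1.5]
gripper_width: 0.279
```

```bash
R='python3 -m handwheel'
$R '[{"gripper":0.1,"translation":[0.0001,0,0],"spin":0},{"gripper":0.1,"translation":[0.0002,0,0],"spin":0},{"gripper":0.1,"translation":[0.0003,0,0],"spin":0},{"gripper":0.1,"translation":[0.0004,0,0],"spin":0},{"gripper":0.1,"translation":[0.0005,0,0],"spin":0}]'
```

```text
time_s: 12.7
tcp_pos: [511.7, -170.3, 39.2]
orientation: [0.0, 0.998, 0.064, -0.0]
contact_force: [0.2, 0.1, -1.2]
gripper_width: 0.282
```

```bash
python3 blade.py 40 175 215; python3 go.py 512.9 -169.4 38.5 -82.4
```

```text
182 (np.int64(412), np.int64(419)) jx 104.9 jy -15.9..4.7 mid -5.6 z 46.9
183 (np.int64(412), np.int64(419)) jx 102.4 jy -15.5..5.1 mid -5.2 z 46.6
184 (np.int64(412), np.int64(418)) jx 99.9 jy -12.5..5.5 mid -3.5 z 39.4
185 (np.int64(412), np.int64(416)) jx 97.6 jy -7.0..5.9 mid -0.6 z 39.5
186 (np.int64(412), np.int64(416)) jx 95.1 jy -6.6..6.2 mid -0.2 z 37.4
187 (np.int64(412), np.int64(416)) jx 92.5 jy -6.2..6.6 mid 0.2 z 38.6
188 (np.int64(412), np.int64(416)) jx 89.9 jy -5.9..7.0 mid 0.6 z 39.9
189 (np.int64(412), np.int64(416)) jx 87.3 jy -5.5..7.4 mid 1.0 z 40.0
190 (np.int64(412), np.int64(417)) jx 84.6 jy -7.7..7.7 mid 0.0 z 38.2
191 (np.int64(413), np.int64(416)) jx 82.0 jy -4.7..5.6 mid 0.4 z 41.2
192 (np.int64(413), np.int64(415)) jx 79.6 jy -1.8..5.9 mid 2.1 z 43.0
193 (np.int64(413), np.int64(415)) jx 77.0 jy -1.4..6.3 mid 2.5 z 41.4
d mm [ 1.3 -0.7  0.7] spin -0.03
t 12.75 tcp [ 511.7 -170.3   39.2] yawy -82.6 tilt 0.00 j6 1.01 F [-0.1  0.3 -1.5] M [ 0.035 -0.033  0.001] w 0.286
```

```bash
R='python3 -m handwheel'
$R '[{"gripper":0.1,"translation":[0.0001,0,0],"spin":0},{"gripper":0.1,"translation":[0.0002,0,0],"spin":0},{"gripper":0.1,"translation":[0.0003,0,0],"spin":0},{"gripper":0.1,"translation":[0.0004,0,0],"spin":0},{"gripper":0.1,"translation":[0.0005,0,0],"spin":0}]'
```

```text
time_s: 13.25
tcp_pos: [512.2, -170.3, 39.2]
orientation: [0.0, 0.998, 0.064, -0.0]
contact_force: [0.2, 0.4, -0.4]
gripper_width: 0.281
```

```bash
R='python3 -m handwheel'
$R '[{"gripper":0.1,"translation":[0.0001,0,0],"spin":0},{"gripper":0.1,"translation":[0.0002,0,0],"spin":0},{"gripper":0.1,"translation":[0.0003,0,0],"spin":0},{"gripper":0.1,"translation":[0.0004,0,0],"spin":0},{"gripper":0.1,"translation":[0.0005,0,0],"spin":0}]'
```

```text
time_s: 13.75
tcp_pos: [512.6, -170.2, 39.2]
orientation: [0.0, 0.998, 0.064, -0.0]
contact_force: [-0.4, 0.4, -1.2]
gripper_width: 0.279
```

```bash
R='python3 -m handwheel'
$R '[{"gripper":0.1,"translation":[0.0001,0,0],"spin":0},{"gripper":0.1,"translation":[0.0002,0,0],"spin":0},{"gripper":0.1,"translation":[0.0003,0,0],"spin":0},{"gripper":0.1,"translation":[0.0003,0,0],"spin":0},{"gripper":0.1,"translation":[0.0004,0,0],"spin":0}]'
```

```text
time_s: 14.25
tcp_pos: [512.8, -170.1, 39.1]
orientation: [-0.0, 0.998, 0.064, -0.0]
contact_force: [-3.2, -0.6, -0.6]
gripper_width: 0.281
```

```bash
R='python3 -m handwheel'
$R '[{"gripper":0.1,"translation":[0,0,0.0002],"spin":0},{"gripper":0.1,"translation":[0,0,0.0004],"spin":0},{"gripper":0.1,"translation":[0,0,0.0006],"spin":0},{"gripper":0.1,"translation":[0,0,0.0007],"spin":0},{"gripper":0.1,"translation":[0,0,0.0007],"spin":0}]'
python3 go.py 512.9 -169.4 38.5 -82.4
```

```text
time_s: 14.75
tcp_pos: [512.9, -170.1, 38.6]
orientation: [-0.0, 0.998, 0.064, -0.0]
contact_force: [-4.8, 0.1, 5.6]
gripper_width: 0.28
d mm [ 0.1 -0.7  0.1] spin -0.03
t 14.75 tcp [ 512.9 -170.1   38.6] yawy -82.6 tilt 0.01 j6 1.01 F [-4.8  0.1  5.6] M [-0.029  0.847 -0.036] w 0.280
```

```bash
R='python3 -m handwheel'
$R '[{"gripper":0.3,"translation":[0,0,0],"spin":0},{"gripper":0.35,"translation":[0,0,0],"spin":0},{"gripper":0.5,"translation":[0,0,0],"spin":0},{"gripper":0.8,"translation":[0,0,0],"spin":0},{"gripper":1,"translation":[0,0,0],"spin":0}]'
$R '[{"gripper":1,"translation":[0,0,-0.002],"spin":0},{"gripper":1,"translation":[0,0,-0.01],"spin":0},{"gripper":1,"translation":[0,0,-0.03],"spin":0},{"gripper":1,"translation":[0,0,-0.06],"spin":0},{"gripper":1,"translation":[0,0,-0.1],"spin":0}]'
$R '[{"gripper":1,"translation":[-0.01,0,-0.04],"spin":-1},{"gripper":1,"translation":[-0.02,0,-0.05],"spin":-2},{"gripper":1,"translation":[-0.03,0,-0.05],"spin":-3},{"gripper":1,"translation":[-0.04,0,-0.05],"spin":-4},{"gripper":1,"translation":[-0.04,0,-0.05],"spin":-5}]'
python3 go.py 594.7 -157.7 170 60
python3 blade.py 40 175 215
python3 - <<'E'
from h import *
c=manip.read_camera("scene");f=c["frame"][205:325,350:450]
cv2.imwrite("pics/s4.png",cv2.resize(f,None,fx=5,fy=5,interpolation=2))
E
```

```text
time_s: 15.25
tcp_pos: [513.3, -170.2, 38.5]
orientation: [0.0, 0.998, 0.064, 0.0]
contact_force: [0.1, 0.3, -0.4]
gripper_width: 0.816
time_s: 15.75
tcp_pos: [512.2, -169.8, 139.2]
orientation: [-0.001, 0.998, 0.064, -0.001]
contact_force: [-0.2, -0.1, 0.4]
gripper_width: 1.0
time_s: 16.25
tcp_pos: [472.3, -175.2, 189.3]
orientation: [0.0, 0.915, 0.404, 0.0]
contact_force: [-0.7, 0.9, -0.0]
gripper_width: 0.997
d mm [95.3 78.8 19.3] spin -12.79
t 16.25 tcp [ 472.3 -175.2  189.3] yawy -42.3 tilt 0.01 j6 0.26 F [-0.7  0.9 -0. ] M [-0.046 -0.026  0.014] w 0.997
182 (np.int64(412), np.int64(419)) jx 104.9 jy -15.9..4.7 mid -5.6 z 46.1
183 (np.int64(412), np.int64(419)) jx 102.4 jy -15.5..5.1 mid -5.2 z 45.9
184 (np.int64(412), np.int64(418)) jx 99.9 jy -12.5..5.5 mid -3.5 z 38.0
185 (np.int64(412), np.int64(419)) jx 97.2 jy -14.7..5.9 mid -4.4 z 36.1
186 (np.int64(412), np.int64(416)) jx 95.1 jy -6.6..6.2 mid -0.2 z 37.6
187 (np.int64(412), np.int64(416)) jx 92.5 jy -6.2..6.6 mid 0.2 z 36.5
188 (np.int64(412), np.int64(416)) jx 89.9 jy -5.9..7.0 mid 0.6 z 37.4
189 (np.int64(412), np.int64(416)) jx 87.3 jy -5.5..7.4 mid 1.0 z 39.2
190 (np.int64(412), np.int64(416)) jx 84.7 jy -5.1..7.7 mid 1.3 z 38.6
191 (np.int64(413), np.int64(416)) jx 82.0 jy -4.7..5.6 mid 0.4 z 38.3
192 (np.int64(413), np.int64(415)) jx 79.6 jy -1.8..5.9 mid 2.1 z 40.1
193 (np.int64(413), np.int64(415)) jx 77.0 jy -1.4..6.3 mid 2.5 z 39.6
```

View pics/s4.png

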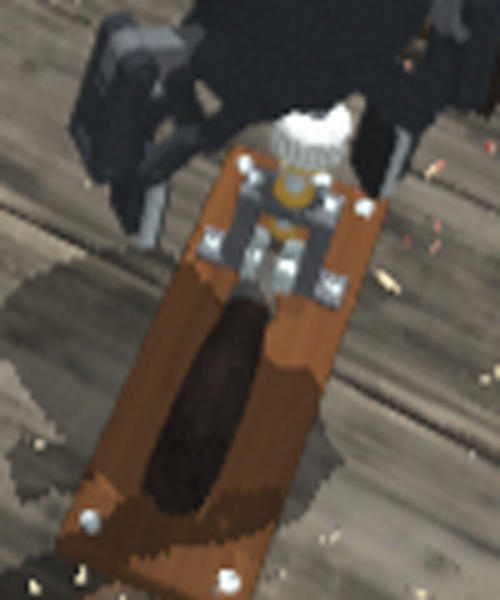

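```bash
R='python3 -m handwheel'
$R '[{"gripper":1,"translation":[0.01,0.008,0],"spin":-1},{"gripper":1,"translation":[0.03,0.025,0],"spin":-2},{"gripper":1,"translation":[0.06,0.05,0],"spin":-3},{"gripper":1,"translation":[0.085,0.07,0],"spin":-4},{"gripper":1,"translation":[0.095,0.079,0],"spin":-5}]'
$R '[{"gripper":1,"translation":[0,0,0],"spin":-1},{"gripper":1,"translation":[0,0,0],"spin":-2},{"gripper":1,"translation":[0,0,0],"spin":-3},{"gripper":1,"translation":[0,0,0],"spin":-4},{"gripper":1,"translation":[0,0,0],"spin":-5}]'
$R '[{"gripper":1,"translation":[0,0,0],"spin":-1},{"gripper":1,"translation":[0,0,0],"spin":-2},{"gripper":1,"translation":[0,0,0],"spin":-2.8},{"gripper":1,"translation":[0,0,0],"spin":-2.8},{"gripper":1,"translation":[0,0,0],"spin":-2.8}]'
python3 go.py 595 -158 150 60
python3 - <<'E'
from h import *
c=manip.read_camera("scene")
q=cast(c,[[386.4,303],[401,265]],46);d=q[1]-q[0];print(q,np.degrees(np.arctan2(d[1],d[0])))
E
```

```text
time_s: 16.85
tcp_pos: [598.5, -158.3, 188.7]
orientation: [0.001, 0.723, 0.691, 0.0]
contact_force: [0.1, -0.9, 0.2]
gripper_width: 0.999
time_s: 17.35
tcp_pos: [596.0, -158.7, 188.7]
orientation: [0.0, 0.443, 0.897, 0.0]
contact_force: [0.3, -0.9, 0.4]
gripper_width: 1.003
time_s: 17.85
tcp_pos: [595.9, -158.8, 188.7]
orientation: [0.0, 0.264, 0.965, -0.0]
contact_force: [0.3, -0.4, -0.2]
gripper_width: 1.001
d mm [ 1.2  0.2 38.7] spin -0.07
t 17.85 tcp [ 595.9 -158.8  188.7] yawy 59.4 tilt 0.01 j6 -1.39 F [ 0.3 -0.4 -0.2] M [-0.006  0.039 -0.025] w 1.001
[[ 446.97265162 -184.09712732   46.        ]
 [ 553.58443849 -168.82182583   46.        ]] 8.153825712227647
```

```bash
R='python3 -m handwheel'
$R '[{"gripper":1,"translation":[0.0008,0,0.02],"spin":0},{"gripper":1,"translation":[0.0008,0,0.04],"spin":0},{"gripper":1,"translation":[0.0008,0,0.06],"spin":0},{"gripper":1,"translation":[0.0008,0,0.08],"spin":0},{"gripper":1,"translation":[0.0008,0,0.087],"spin":0}]'
$R '[{"gripper":0.8,"translation":[0,0,0],"spin":0},{"gripper":0.6,"translation":[0,0,0],"spin":0},{"gripper":0.55,"translation":[0,0,0],"spin":0},{"gripper":0.5,"translation":[0,0,0],"spin":0},{"gripper":0.5,"translation":[0,0,0],"spin":0}]'
python3 go.py 595 -158 102 60
```

```text
time_s: 18.4
tcp_pos: [594.3, -158.1, 99.8]
orientation: [-0.001, 0.262, 0.965, 0.0]
contact_force: [-0.1, -0.1, 0.8]
gripper_width: 1.003
time_s: 18.9
tcp_pos: [595.4, -158.5, 102.0]
orientation: [0.0, 0.261, 0.965, -0.0]
contact_force: [0.5, 0.1, -0.2]
gripper_width: 0.5
d mm [0.6 0.3 0. ] spin -0.03
t 18.90 tcp [ 595.4 -158.5  102. ] yawy 59.8 tilt 0.05 j6 -1.40 F [ 0.5  0.1 -0.2] M [-0.009  0.005 -0.019] w 0.500
```

```bash
R='python3 -m handwheel'
$R '[{"gripper":0.45,"translation":[0,0,0],"spin":0},{"gripper":0.4,"translation":[0,0,0],"spin":0},{"gripper":0.35,"translation":[0,0,0],"spin":0},{"gripper":0.3,"translation":[0,0,0],"spin":0},{"gripper":0.3,"translation":[0,0,0],"spin":0}]'
python3 go.py 595 -158 102 60
```

```text
time_s: 19.4
tcp_pos: [595.1, -159.1, 101.9]
orientation: [0.0, 0.261, 0.965, -0.0]
contact_force: [-4.4, -5.5, 7.4]
gripper_width: 0.365
d mm [ 0.6  0.9 -0.1] spin -0.03
t 19.40 tcp [ 595.1 -159.1  101.9] yawy 59.8 tilt 0.06 j6 -1.40 F [-4.4 -5.5  7.4] M [-0.924  0.681 -0.003] w 0.365
```

```bash
R='python3 -m handwheel'
$R '[{"gripper":0.3,"translation":[0,-0.0003,0],"spin":0},{"gripper":0.25,"translation":[0,-0.0006,0],"spin":0},{"gripper":0.2,"translation":[0,-0.0006,0],"spin":0},{"gripper":0.2,"translation":[0,-0.0006,0],"spin":0},{"gripper":0.2,"translation":[0,-0.0006,0],"spin":0}]'
python3 go.py 595 -158 102 60
$R '[{"gripper":0.2,"translation":[0,0,0.0001],"spin":0.3},{"gripper":0.2,"translation":[0,0,0.0003],"spin":0.7},{"gripper":0.2,"translation":[0,0,0.0005],"spin":1.1},{"gripper":0.2,"translation":[0,0,0.0007],"spin":1.5},{"gripper":0.2,"translation":[0,0,0.0009],"spin":2}]'
python3 go.py 595 -158 102 60
```

```text
time_s: 19.9
tcp_pos: [594.9, -159.3, 102.0]
orientation: [0.0, 0.261, 0.965, -0.0]
contact_force: [-2.8, -2.3, 6.6]
gripper_width: 0.362
d mm [ 0.6  1.2 -0. ] spin -0.03
t 19.90 tcp [ 594.9 -159.3  102. ] yawy 59.8 tilt 0.04 j6 -1.40 F [-2.8 -2.3  6.6] M [-0.387  0.423 -0.083] w 0.362
time_s: 20.4
tcp_pos: [595.2, -159.1, 101.1]
orientation: [0.001, 0.394, 0.919, 0.0]
contact_force: [-0.9, -0.1, 5.9]
gripper_width: 0.367
d mm [ 1.   0.6 -0.9] spin -2.04
t 20.40 tcp [ 595.2 -159.1  101.1] yawy 43.7 tilt 0.06 j6 -1.12 F [-0.9 -0.1  5.9] M [0.003 0.056 0.087] w 0.367
```

```bash
R='python3 -m handwheel'
$R '[{"gripper":0.2,"translation":[0,0,0.0003],"spin":0.7},{"gripper":0.2,"translation":[0,0,0.0006],"spin":1.4},{"gripper":0.2,"translation":[0,0,0.0009],"spin":2.1},{"gripper":0.2,"translation":[0,0,0.0012],"spin":2.8},{"gripper":0.2,"translation":[0,0,0.0016],"spin":3.5}]'
python3 go.py 595 -158 102 60
```

```text
time_s: 20.9
tcp_pos: [595.9, -159.0, 99.6]
orientation: [0.001, 0.605, 0.796, 0.001]
contact_force: [3.3, 1.8, 5.1]
gripper_width: 0.366
d mm [ 1.2 -0.6 -2.4] spin -5.56
t 20.90 tcp [ 595.9 -159.    99.6] yawy 15.6 tilt 0.13 j6 -0.63 F [3.3 1.8 5.1] M [ 0.262 -0.722  0.146] w 0.366
```

```bash
R='python3 -m handwheel'
$R '[{"gripper":0.2,"translation":[0,0,0.0002],"spin":0.5},{"gripper":0.2,"translation":[0,0.0001,0.0004],"spin":1},{"gripper":0.2,"translation":[0,0.0002,0.0007],"spin":1.5},{"gripper":0.2,"translation":[0,0.0002,0.0009],"spin":2},{"gripper":0.2,"translation":[0,0.0002,0.0011],"spin":2.5}]'
python3 go.py 595 -158 102 60
```

```text
time_s: 21.4
tcp_pos: [596.5, -159.1, 98.6]
orientation: [0.001, 0.734, 0.68, 0.001]
contact_force: [5.5, 0.3, 3.4]
gripper_width: 0.369
d mm [ 1.  -1.5 -3.4] spin -8.05
t 21.40 tcp [ 596.5 -159.1   98.6] yawy -4.4 tilt 0.18 j6 -0.28 F [5.5 0.3 3.4] M [ 0.101 -1.128  0.198] w 0.369
```

```bash
R='python3 -m handwheel'
$R '[{"gripper":0.2,"translation":[0,0,0.0001],"spin":0.3},{"gripper":0.2,"translation":[0,0,0.0003],"spin":0.6},{"gripper":0.2,"translation":[0,0,0.0004],"spin":0.9},{"gripper":0.2,"translation":[0,0,0.0005],"spin":1.2},{"gripper":0.2,"translation":[0,0,0.0007],"spin":1.5}]'
python3 go.py 595 -158 102 60
```

```text
time_s: 21.9
tcp_pos: [596.7, -159.2, 97.9]
orientation: [0.001, 0.8, 0.6, 0.001]
contact_force: [5.8, 0.0, 2.4]
gripper_width: 0.367
d mm [ 0.7 -2.  -4.1] spin -9.54
t 21.90 tcp [ 596.7 -159.2   97.9] yawy -16.3 tilt 0.21 j6 -0.07 F [5.8 0.  2.4] M [-0.061 -1.349  0.182] w 0.367
```

```bash
R='python3 -m handwheel'
$R '[{"gripper":0.2,"translation":[0,0,0.0001],"spin":0.2},{"gripper":0.2,"translation":[0,0.0001,0.0002],"spin":0.4},{"gripper":0.2,"translation":[0,0.0002,0.0003],"spin":0.6},{"gripper":0.2,"translation":[0,0.0002,0.0004],"spin":0.8},{"gripper":0.2,"translation":[0,0.0002,0.0005],"spin":1.1}]'
python3 go.py 595 -158 102 60
```

```text
time_s: 22.4
tcp_pos: [597.0, -159.4, 97.4]
orientation: [0.001, 0.844, 0.537, 0.001]
contact_force: [6.6, -1.2, 2.3]
gripper_width: 0.37
d mm [ 0.4 -2.3 -4.6] spin -10.64
t 22.40 tcp [ 597.  -159.4   97.4] yawy -25.1 tilt 0.22 j6 0.08 F [ 6.6 -1.2  2.3] M [-0.195 -1.36   0.181] w 0.370
```

```bash
R='python3 -m handwheel'
$R '[{"gripper":0.2,"translation":[0,0,0.0001],"spin":0.2},{"gripper":0.2,"translation":[0,0,0.0002],"spin":0.4},{"gripper":0.2,"translation":[0,0,0.0003],"spin":0.6},{"gripper":0.2,"translation":[0,0,0.0004],"spin":0.8},{"gripper":0.2,"translation":[0,0,0.0005],"spin":1}]'
python3 go.py 595 -158 102 60
```

```text
time_s: 22.9
tcp_pos: [597.1, -159.5, 97.0]
orientation: [0.002, 0.879, 0.477, 0.001]
contact_force: [6.1, -1.2, 3.3]
gripper_width: 0.367
d mm [ 0.1 -2.6 -5. ] spin -11.64
t 22.90 tcp [ 597.1 -159.5   97. ] yawy -33.1 tilt 0.24 j6 0.22 F [ 6.1 -1.2  3.3] M [-0.417 -1.421  0.135] w 0.367
```

```bash
R='python3 -m handwheel'
$R '[{"gripper":0.2,"translation":[0,0,0.0001],"spin":0.2},{"gripper":0.2,"translation":[0,0,0.0002],"spin":0.4},{"gripper":0.2,"translation":[0,0,0.0003],"spin":0.6},{"gripper":0.2,"translation":[0,0,0.0004],"spin":0.8},{"gripper":0.2,"translation":[0,0,0.0005],"spin":1}]'
python3 go.py 595 -158 102 60
```

```text
time_s: 23.4
tcp_pos: [597.3, -159.7, 96.6]
orientation: [0.002, 0.91, 0.414, 0.002]
contact_force: [6.4, -1.2, 2.9]
gripper_width: 0.366
d mm [-0.3 -2.8 -5.4] spin -12.63
t 23.40 tcp [ 597.3 -159.7   96.6] yawy -41.1 tilt 0.27 j6 0.36 F [ 6.4 -1.2  2.9] M [-0.551 -1.423  0.19 ] w 0.366
```

```bash
R='python3 -m handwheel'
$R '[{"gripper":0.2,"translation":[0.0002,0.0002,0.0001],"spin":0.2},{"gripper":0.2,"translation":[0.0003,0.0003,0.0002],"spin":0.4},{"gripper":0.2,"translation":[0.0003,0.0003,0.0003],"spin":0.6},{"gripper":0.2,"translation":[0.0003,0.0003,0.0004],"spin":0.8},{"gripper":0.2,"translation":[0.0003,0.0003,0.0005],"spin":1}]'
python3 go.py 595 -158 102 60
```

```text
time_s: 23.9
tcp_pos: [597.6, -159.8, 96.2]
orientation: [0.002, 0.937, 0.35, 0.002]
contact_force: [6.2, -2.2, 5.2]
gripper_width: 0.366
d mm [-0.8 -3.  -5.8] spin -13.63
t 23.90 tcp [ 597.6 -159.8   96.2] yawy -49.1 tilt 0.26 j6 0.50 F [ 6.2 -2.2  5.2] M [-0.823 -1.163  0.214] w 0.366
```

```bash
R='python3 -m handwheel'
$R '[{"gripper":0.2,"translation":[0,0,0.0001],"spin":0.2},{"gripper":0.2,"translation":[0,0,0.0002],"spin":0.4},{"gripper":0.2,"translation":[0,0,0.0003],"spin":0.6},{"gripper":0.2,"translation":[0,0,0.0004],"spin":0.8},{"gripper":0.2,"translation":[0,0,0.0005],"spin":1}]'
python3 go.py 595 -158 102 60
```

```text
time_s: 24.4
tcp_pos: [597.7, -159.9, 95.8]
orientation: [0.002, 0.959, 0.283, 0.002]
contact_force: [5.8, -4.3, 7.3]
gripper_width: 0.371
d mm [-1.2 -3.1 -6.2] spin -14.63
t 24.40 tcp [ 597.7 -159.9   95.8] yawy -57.1 tilt 0.28 j6 0.64 F [ 5.8 -4.3  7.3] M [-0.973 -1.076  0.21 ] w 0.371
```

```bash
R='python3 -m handwheel'
$R '[{"gripper":0.2,"translation":[0,0,0.0001],"spin":0.15},{"gripper":0.2,"translation":[0,0,0.0001],"spin":0.3},{"gripper":0.2,"translation":[0,0,0.0002],"spin":0.45},{"gripper":0.2,"translation":[0,0,0.0002],"spin":0.6},{"gripper":0.2,"translation":[0,0,0.0002],"spin":0.8}]'
python3 go.py 595 -158 102 60
```

```text
time_s: 24.9
tcp_pos: [597.8, -160.1, 95.7]
orientation: [0.002, 0.973, 0.23, 0.002]
contact_force: [6.0, -6.4, 5.4]
gripper_width: 0.369
d mm [-1.5 -3.1 -6.3] spin -15.43
t 24.90 tcp [ 597.8 -160.1   95.7] yawy -63.5 tilt 0.29 j6 0.75 F [ 6.  -6.4  5.4] M [-1.157 -1.158  0.253] w 0.369
```

```bash
R='python3 -m handwheel'
$R '[{"gripper":0.2,"translation":[0,0,0.0001],"spin":0.15},{"gripper":0.2,"translation":[0,0,0.0001],"spin":0.3},{"gripper":0.2,"translation":[0,0,0.0002],"spin":0.45},{"gripper":0.2,"translation":[0,0,0.0002],"spin":0.6},{"gripper":0.2,"translation":[0,0,0.0002],"spin":0.8}]'
python3 go.py 595 -158 102 60
```

```text
time_s: 25.4
tcp_pos: [597.8, -160.3, 95.5]
orientation: [0.002, 0.985, 0.175, 0.002]
contact_force: [5.1, -6.9, 5.8]
gripper_width: 0.367
d mm [-1.8 -3.1 -6.5] spin -16.23
t 25.40 tcp [ 597.8 -160.3   95.5] yawy -69.9 tilt 0.30 j6 0.86 F [ 5.1 -6.9  5.8] M [-1.441 -1.066  0.208] w 0.367
```

```bash
R='python3 -m handwheel'
$R '[{"gripper":0.2,"translation":[0,0.0002,0.0001],"spin":0.15},{"gripper":0.2,"translation":[0,0.0004,0.0001],"spin":0.3},{"gripper":0.2,"translation":[0,0.0005,0.0002],"spin":0.45},{"gripper":0.2,"translation":[0,0.0005,0.0002],"spin":0.6},{"gripper":0.2,"translation":[0,0.0005,0.0002],"spin":0.8}]'
python3 go.py 595 -158 102 60
```

```text
time_s: 25.9
tcp_pos: [597.8, -160.6, 95.2]
orientation: [0.001, 0.993, 0.12, 0.002]
contact_force: [4.9, -5.5, 5.8]
gripper_width: 0.366
d mm [-2.1 -3.1 -6.8] spin -17.03
t 25.90 tcp [ 597.8 -160.6   95.2] yawy -76.3 tilt 0.28 j6 0.97 F [ 4.9 -5.5  5.8] M [-1.193 -0.927  0.288] w 0.366
```

```bash
R='python3 -m handwheel'
$R '[{"gripper":0.2,"translation":[0,0,0],"spin":0.15},{"gripper":0.2,"translation":[0,0,0.0001],"spin":0.3},{"gripper":0.2,"translation":[0,0,0.0001],"spin":0.45},{"gripper":0.2,"translation":[0,0,0.0002],"spin":0.6},{"gripper":0.2,"translation":[0,0,0.0002],"spin":0.8}]'
python3 go.py 595 -158 102 60
```

```text
time_s: 26.4
tcp_pos: [597.8, -160.7, 95.0]
orientation: [0.001, 0.998, 0.064, 0.002]
contact_force: [4.3, -6.9, 6.0]
gripper_width: 0.369
d mm [-2.4 -3.  -7. ] spin -17.83
t 26.40 tcp [ 597.8 -160.7   95. ] yawy -82.7 tilt 0.29 j6 1.08 F [ 4.3 -6.9  6. ] M [-1.455 -0.869  0.275] w 0.369
```

```bash
R='python3 -m handwheel'
$R '[{"gripper":0.2,"translation":[0,0,0],"spin":0.15},{"gripper":0.2,"translation":[0,0,0],"spin":0.3},{"gripper":0.2,"translation":[0,0,0],"spin":0.45},{"gripper":0.2,"translation":[0,0,0],"spin":0.6},{"gripper":0.2,"translation":[0,0,0],"spin":0.8}]'
python3 go.py 595 -158 102 60
```

```text
time_s: 26.9
tcp_pos: [597.8, -160.8, 95.0]
orientation: [0.001, 1.0, 0.008, 0.002]
contact_force: [4.4, -7.4, 5.4]
gripper_width: 0.365
d mm [-2.7 -2.9 -7. ] spin -18.63
t 26.90 tcp [ 597.8 -160.8   95. ] yawy -89.1 tilt 0.29 j6 1.20 F [ 4.4 -7.4  5.4] M [-1.669 -0.801  0.318] w 0.365
```

```bash
R='python3 -m handwheel'
$R '[{"gripper":0.2,"translation":[0,0,0],"spin":0.15},{"gripper":0.2,"translation":[0,0,0],"spin":0.3},{"gripper":0.2,"translation":[0,0,0],"spin":0.45},{"gripper":0.2,"translation":[0,0,0],"spin":0.6},{"gripper":0.2,"translation":[0,0,0],"spin":0.8}]'
python3 go.py 595 -158 102 60
```

```text
time_s: 27.4
tcp_pos: [597.7, -160.9, 94.9]
orientation: [0.001, 0.999, -0.048, 0.002]
contact_force: [4.6, -9.2, 5.7]
gripper_width: 0.369
d mm [-2.9 -2.6 -7.1] spin -19.43
t 27.40 tcp [ 597.7 -160.9   94.9] yawy -95.5 tilt 0.28 j6 1.31 F [ 4.6 -9.2  5.7] M [-1.806 -0.712  0.273] w 0.369
```

```bash
R='python3 -m handwheel'
$R '[{"gripper":0.45,"translation":[0,0,0],"spin":0},{"gripper":0.6,"translation":[0,0,0],"spin":0},{"gripper":0.8,"translation":[0,0,0],"spin":0},{"gripper":1,"translation":[0,0,0],"spin":0},{"gripper":1,"translation":[0,0,0],"spin":0}]'
$R '[{"gripper":1,"translation":[0,0,-0.005],"spin":0},{"gripper":1,"translation":[0,0,-0.02],"spin":0},{"gripper":1,"translation":[0,0,-0.05],"spin":0},{"gripper":1,"translation":[0,0,-0.08],"spin":0},{"gripper":1,"translation":[0,0,-0.1],"spin":0}]'
$R '[{"gripper":1,"translation":[-0.02,0,-0.01],"spin":0},{"gripper":1,"translation":[-0.06,0,-0.03],"spin":0},{"gripper":1,"translation":[-0.1,0,-0.04],"spin":0},{"gripper":1,"translation":[-0.15,0,-0.04],"spin":0},{"gripper":1,"translation":[-0.17,0,-0.04],"spin":0}]'
python3 go.py 595 -158 102 60; python3 blade.py 40 175 215
python3 - <<'E'
from h import *
c=manip.read_camera("top");P=pts(c);Z=P[...,2]
W=np.zeros((400,640),bool);W[180:212,405:440]=1
k=W&(Z>105);print("cap",k.sum(),np.median(P[k],0))
f=c["frame"][170:280,380:450];g=manip.read_camera("scene")["frame"][200:330,350:450]
i=np.hstack([cv2.resize(f,(350,550),interpolation=2),cv2.resize(g,(423,550),interpolation=2)]);cv2.imwrite("pics/f.png",i)
E
```

```text
time_s: 27.9
tcp_pos: [595.7, -159.3, 93.8]
orientation: [-0.0, 0.999, -0.047, -0.0]
contact_force: [-0.1, 0.6, -0.2]
gripper_width: 0.999
time_s: 28.4
tcp_pos: [596.3, -159.5, 196.4]
orientation: [0.0, 0.999, -0.047, 0.001]
contact_force: [-0.0, 0.3, 0.8]
gripper_width: 1.0
time_s: 28.9
tcp_pos: [422.8, -142.3, 234.3]
orientation: [-0.0, 0.999, -0.047, -0.001]
contact_force: [-0.3, 0.6, -0.5]
gripper_width: 1.001
d mm [173.1  -0.6 132.1] spin -19.43
t 28.90 tcp [ 422.8 -142.3  234.3] yawy -95.4 tilt 0.07 j6 1.21 F [-0.3  0.6 -0.5] M [-0.039  0.014  0.   ] w 1.001
182 (np.int64(412), np.int64(419)) jx 104.9 jy -15.9..4.7 mid -5.6 z 45.3
183 (np.int64(412), np.int64(419)) jx 102.4 jy -15.5..5.1 mid -5.2 z 44.9
184 (np.int64(412), np.int64(418)) jx 99.9 jy -12.5..5.5 mid -3.5 z 38.8
185 (np.int64(412), np.int64(416)) jx 97.6 jy -7.0..5.9 mid -0.6 z 34.8
186 (np.int64(412), np.int64(416)) jx 95.1 jy -6.6..6.2 mid -0.2 z 37.0
187 (np.int64(412), np.int64(416)) jx 92.5 jy -6.2..6.6 mid 0.2 z 34.9
188 (np.int64(412), np.int64(416)) jx 89.9 jy -5.9..7.0 mid 0.6 z 36.9
189 (np.int64(412), np.int64(416)) jx 87.3 jy -5.5..7.4 mid 1.0 z 37.5
190 (np.int64(412), np.int64(416)) jx 84.7 jy -5.1..7.7 mid 1.3 z 35.9
191 (np.int64(413), np.int64(416)) jx 82.0 jy -4.7..5.6 mid 0.4 z 39.4
192 (np.int64(413), np.int64(415)) jx 79.6 jy -1.8..5.9 mid 2.1 z 39.0
193 (np.int64(413), np.int64(414)) jx 77.1 jy 1.2..6.3 mid 3.7 z 37.3
cap 157 [ 595.0476543  -157.3484369   122.57550862]
```

View pics/f.png

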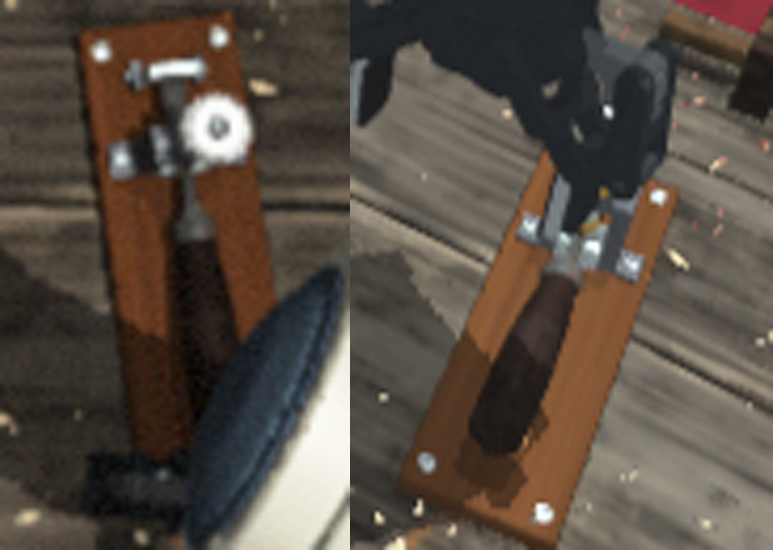

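```bash
python3 -c "
from bench import manip
print(manip.hand_in())"
```

```text
the job is handed in; nothing more can be done
None
```

I set the gouge in the jig, pushed it home against the stop, clamped it, and handed the job in at about 29 s of the 72 s allowed. The hand-in reports no verdict, so nothing below confirms the result.

**Placing:** I fed the blade under the clamp and pushed it forward in small steps. The push force read 3–5 N at the stop, against the 25 N limit. I then lowered the butt onto the rear rest and let go. The last top view shows:
- the edge against the stop, to within one pixel (about 2.5 mm)
- the blade about 0 to 1 mm off the centre line

The handle's direction, measured before clamping, was within about 1° of the jig's.

**Clamping:** I turned the cap about 2.7 rad clockwise in one grip. The torque was about 0.18 N m turning free. It climbed from about 2.1 rad and levelled off, with the last four readings at 0.288, 0.275, 0.318 and 0.273 N m, so I took that as the slip and stopped.

**Checks that disagreed:**
- **Squeeze on the blade:** the torque readings are noisy (about 0.03 N m) and suggest a squeeze of about 35–45 N. The cap sank about 7.1 mm by camera, which would mean the slip began nearer 2.2–2.3 rad and put the squeeze at 48–52 N. Both are inside 30–55 N, but the second leaves little margin.
- **Handle position:** a rough reading from the scene camera put the handle about 5 mm to one side. The top view and the tool position put it within about 1 mm, and I trusted those.

The arm ended clear above the jig with no contact force. I did not re-measure the oilstone box, wax tin and tea glass at the end. I saw no contact with any of them, but the move from the start passed over the tea glass, with the fingertips more than 100 mm above it.

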